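# Lock the thickness stop with its jam nut

## Robot

A 6-joint arm with a two-finger parallel gripper is mounted at the origin on a cart in front of the work surface, level with it; the furniture and walls round the work are solid. World frame = base frame: x ahead of the robot, y to its left, z up, the work surface at z = 0. Lengths are in m, angles in rad, forces in N, time in s.
With the tool pointing down it reaches from about 0.375 to 0.975 m from the base axis. Payload 3.8 kg.
Tool frame: the origin (TCP) lies midway between the tips of the shut fingers; the grasp point (between the pads) lies bot.grasp_offset behind it (bot.grasp_offset is the distance from the TCP to the grasp point, in m); z points along the fingers, y is the direction in which the jaws open and shut (so a half turn about z gives the same grasp; the last joint's range is limited). The gripper opens to 85 mm and grips with 20 to 120 N. Pads are 22 mm wide; open, the fingers measure 114 mm over their backs; the gripper's body (76 mm by 85 mm) begins 54 mm behind the grasp point. The pads swing forward as they close: fully open they stand 13 mm farther back than shut.
Start: joints at [1.172, 0.264, 1.604, -0, 1.274, -0.037], TCP at [0.239, 0.631, 0.231] pointing down, gripper open.
Joint ranges: [-2.63, 2.63], [-0.94, 2.18], [0.31, 2.57], [-1.31, 4.45], [0, 2.66], [-2.55, 2.55]. Speed limits (rad/s): [2.57, 2.57, 3.14, 3.14, 3.14, 3.14].

## Interface

Orientations are given as a rotation vector (axis times angle).
In Python, from workcell import read_state, viewer, job, bot gives the robot as it stands.
- The arm moves only by the shell command python3 -m crank 'ROWS' [FORCE]. ROWS is text: rows parted by semicolons, each of 7 numbers parted by spaces: the shift along the tool's x, y, z in mm, then the turn, a rotation vector about the tool's x, y, z in rad, then the closure in counts, from 0 (fully open) to 255 (shut). A call has 1 to 20 rows; each row is the pose to reach, as a shift and turn from the pose commanded when the call began, along the tool's axes at that moment; what a row does not reach only later rows make up. A row lasts 1/8 s, in which the tool goes at most 62.5 mm and 10.7 degrees, less where a joint would pass 70% of its speed; a pose out of reach is approached as far as the arm can. A call with a gripper value outside its range is refused whole. The fingers move at their own pace and stop on an object; FORCE is the grip in N (left out, the last holds). Time passes only in rows, so rows that repeat a pose let the fingers close. It gives the time, the measured TCP pose, the force and the opening at its end, in the units of the state.
- read_state(): the state, without advancing time (a new reading comes with each control period).
- viewer.read_camera(name): name is "side" or "top"; returns a dict with "pixels" (384x512x3 uint8, red, green, blue), "vertical_fov" (degrees; the focal length in pixels is half the picture's height over the tangent of half this angle, whatever the lens; pixels are square), "cx", "cy" (the principal point, pixels), "view" (4x4, takes a point from world to camera coordinates). Camera axes: x right, y up, looking along -z (the intrinsics and any distortion apply to the point x, -y, -z); pixel columns grow to the right and rows downward; lengths in m; the calibration is good to about 2 mm. A picture is of the moment at which its call begins. There is no depth.
- job.finish_job(): hands the job in, once; it reports no verdict.
The state is a dict: "time": time; "q": joint angles; "joint_vel": joint speeds; "joint_torque": joint torques, N m; "tool_pos": TCP position; "tcp_rot": TCP orientation; "wrist_force": force on the tool from outside, world axes, zero at the start; "torque": the same for the moment, N m; "width": opening from 0.0 (shut) to 1.0 (fully open).
Only numpy, scipy, OpenCV 4.12 (cv2) and the standard library are available. Lean on these libraries where they do the work, as an engineer would, in place of code of your own. Each camera call takes 0.05 s, during which the arm holds its last target.

## Task

Lock the thickness stop on the green stand: slide the blue-handled spanner along the stand's plate fully onto the brass stop nut, with its handle beside the brass post, and let go of it. Then swing the red knob clockwise (seen from above) to run the jam nut down until it is firmly tight on the stop nut and the spanner's handle is left pressing on the post, without forcing it and without letting the stop nut turn out of its setting. Leave the spanner on the nut, let go of everything, and leave the rubber kidney and the wooden stamp where they are.

Things in the scene. Friction and masses are not known exactly. Their poses are not given: they have to be found in the camera images.
- stand: Fixed green plate 104 x 262 x 15 mm (its x, y, z) on the worktop. Origin: on the worktop under the axis of an upright threaded stud (brass cap 88 mm high). The plate runs -52 to +52 mm in its x and -52 to +210 mm in its y. On the stud sit the brass stop nut and, over it, the steel jam nut with its lever.
- nut_centre (a point): On the stud's axis, 5 mm above the plate (20 mm above the worktop), axes as the stand's. Centre of the brass hexagon stop nut: 40 mm across flats, 46 across corners, 1 to 17 mm above the plate; flats face the stand's +x and -x, corners +y and -y. The spanner is on when it lies flat on the plate, its mouth point within 8 mm of here along the stand's y and 5 mm along x.
- stop_nut (a joint): Angle of the brass stop nut (rad), growing clockwise seen from above; its setting is about 0. It turns easily (0.1 N m), so the tightening jam nut drags it along clockwise unless it is held. The 0.05 to 0.25 of turn until the spanner's handle meets the post is normal; more than 0.35 either way spoils the setting.
- brace_post: Fixed brass pin on the plate, 12 mm diameter, 22 mm tall; origin at its foot, at x = +19, y = +92 mm of the stand's frame. The handle of a spanner on the stop nut, pointing along the stand's +y, lies on the pin's -x side with a gap of about 4 mm; as the nut is dragged clockwise the handle swings against the pin, which takes the load. More than 13 N on the pin is too much.
- post_mid (a point): Half-way up the brass post, 11 mm above the plate.
- spanner: Loose open-ended spanner, 0.15 to 0.29 kg. Origin: middle of the mouth, on the underside; handle to +y, mouth open to -y. Steel head 64 mm wide, 10 mm thick, from y = -14 to +35 mm; steel shank 18 mm wide, 10 mm thick; blue handle y = +105 to +185 mm, 18 mm wide (x), 22 mm tall.
- spanner_grip (a point): Centre of the blue handle where it is gripped: 150 mm along the spanner's +y from its mouth, 11 mm above its underside; grip across its 18 mm width.
- spanner_mouth (a point): Middle of the mouth, 5 mm above the underside, axes as the spanner's. Mouth 41.6 mm wide, jaws from 14 mm before to 24.5 mm behind this point, where the throat ends it. It goes on by sliding flat on the plate toward the stand's -y, axes along the stand's, from at least 40 mm off the nut's centre (the lever prevents lowering it over the nuts).
- jam_axis (a point): On the stud's axis, 50 mm above the worktop, at the jam nut's lever. The jam nut is stiff: 4 to 8 N at the knob to turn it, and it stays where it is left. It meets the stop nut 0.4 to 1.6 rad clockwise of its start (different each time, not measured); then 0.05 to 0.2 rad of play is taken up, and from there the push at the knob rises by about 1 N per mm.
- knob_mid (a point): Middle of the upright round red knob (18 mm diameter, 34 mm tall, 54 to 88 mm above the worktop) on the jam nut's lever, 75 mm from the stud's axis, 71 mm above the worktop; the lever's bar is under it. It swings clockwise round the stud. Tight is a steady push of 16 to 20 N at the knob, kept up for 0.3 s; above about 24 N it is forced.
- rubber_kidney: Red kidney-shaped rubber scraper, 52 x 100 x 8 mm, lying on the worktop to the left; origin at the centre of its underside. To be left alone.
- wood_stamp: Turned wooden stamp, 33 mm wide, 62 mm tall, standing on the worktop to the far left; origin at the centre of its underside. To be left alone.

How it is judged:
By the outcome, as a careful person would: the job done as asked, in the order asked, and still so for the second after the job is handed in, with the robot touching nothing.
It also fails if it takes over 67 s, if anything falls off the work surface, if the arm or the gripper's body presses on something with over 40 N, if the wrist force passes 120 N, or if a joint passes its speed limit or range.

## Working session

There is one attempt and no reset: what is moved stays moved. The work goes in short steps, Python scripts to look and compute and a shell command to move; the robot and the scene stay as the last step left them, time stands still between calls to the robot, and variables do not carry over. Pictures are saved under pics/ and viewed, and the job is handed in when it is done.

```bash
ls; mkdir -p pics
python3 - <<'E'
from workcell import read_state, viewer, job, bot
import cv2,numpy as np
s=read_state(); print(s); print([a for a in dir(bot) if a[0]!='_'],bot.grasp_offset)
for n in("side","top"):
    c=viewer.read_camera(n); cv2.imwrite(f"pics/{n}0.png",c["pixels"][:,:,::-1]); print(n,{k:v for k,v in c.items() if k!="pixels"})
E
```

```text
pics
{'time': 0.0, 'q': array([ 1.17207454e+00,  2.64784215e-01,  1.60539096e+00, -2.77768982e-06,
        1.27373641e+00, -3.68521786e-02]), 'joint_vel': array([-0.00028349,  0.00107584,  0.00026889, -0.00111964, -0.00048017,
        0.00092342]), 'joint_torque': array([-7.67792644e-04, -5.15131080e+01, -3.67307603e+01, -4.05948285e-04,
        1.34934837e-02, -1.59443829e-05]), 'tool_pos': array([0.23864563, 0.63060071, 0.22993197]), 'tcp_rot': array([-0.56523575, -3.08981693,  0.00355685]), 'wrist_force': array([ 0.29566565, -0.59235976, -0.61878868]), 'torque': array([0.02635118, 0.00287698, 0.02059543]), 'width': 0.996188737022529}
['MotionError', 'grasp_offset'] 0.0187
side {'vertical_fov': 49.708630002760266, 'cx': 253.59275617659907, 'cy': 192.95248910005515, 'view': array([[-0.94787938, -0.31814971, -0.01747671,  0.50232515],
       [ 0.14205167, -0.47104553,  0.87059602, -0.14706801],
       [-0.28521219,  0.82273743,  0.49168804, -1.30335038],
       [ 0.        ,  0.        ,  0.        ,  1.        ]])}
top {'vertical_fov': 45.104381296677445, 'cx': 258.15185082746433, 'cy': 187.7899960455801, 'view': array([[ 0.07680237, -0.99704079, -0.00332446, -0.0043737 ],
       [ 0.9766743 ,  0.07456212,  0.20136486, -0.51644291],
       [-0.2005211 , -0.01871222,  0.97951066, -1.28863946],
       [ 0.        ,  0.        ,  0.        ,  1.        ]])}
```

View pics/side0.png

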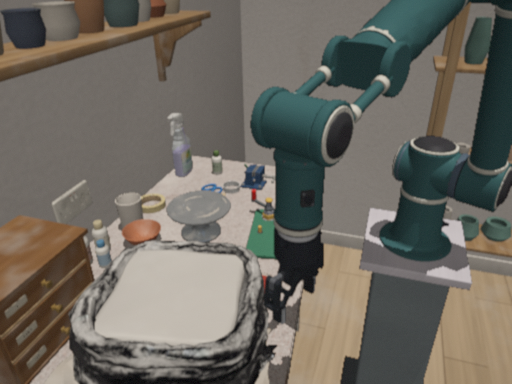

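View pics/top0.png

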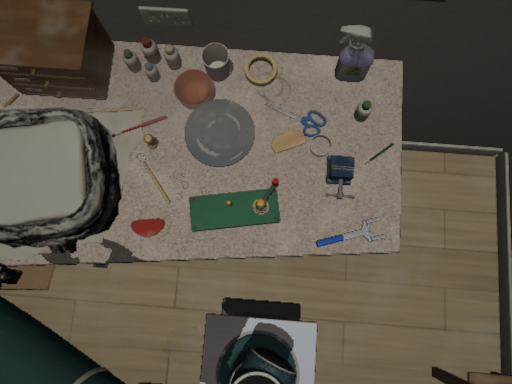

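The top view shows the stand (about 190–280, 190–230), with the stud near (262,205), the post near (229,203) and the knob near (275,182). The spanner lies on the worktop at about (317–385, 232), mouth to the right. The kidney is at (148,227) and the stamp at about (150,140). I'll zoom in next.

Run:
```python
import cv2
a=cv2.imread("pics/top0.png")
cv2.imwrite("pics/t0a.png",cv2.resize(a[165:255,180:290],None,fx=7,fy=6.5,interpolation=cv2.INTER_CUBIC)[:600])
cv2.imwrite("pics/t0b.png",cv2.resize(a[205:260,305:400],None,fx=8,fy=8,interpolation=cv2.INTER_CUBIC))
b=cv2.imread("pics/side0.png")
cv2.imwrite("pics/s0a.png",cv2.resize(b[150:300,190:330],None,fx=4,fy=4,interpolation=cv2.INTER_CUBIC))
```

```text
(no output)
```

View pics/t0a.png

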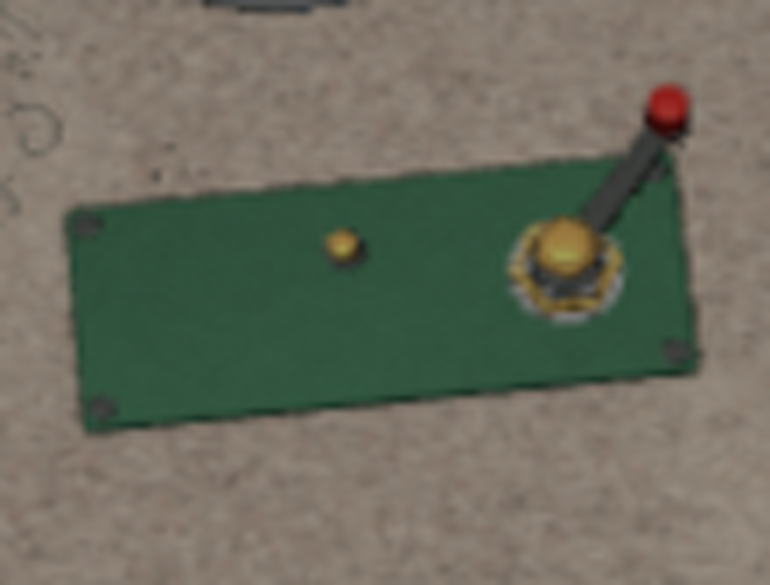

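View pics/t0b.png

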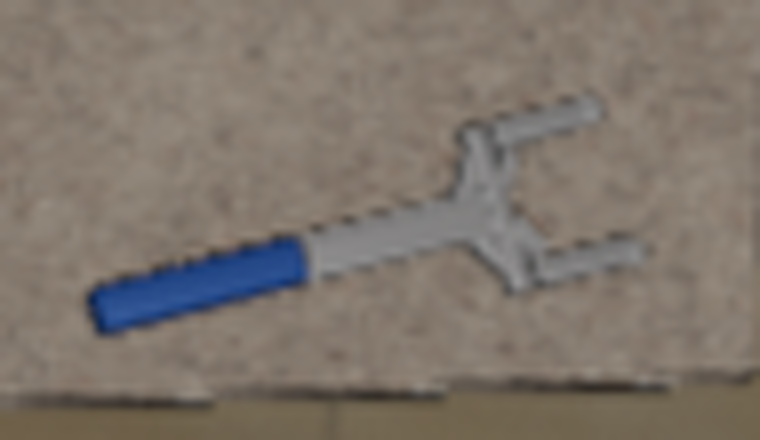

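View pics/s0a.png

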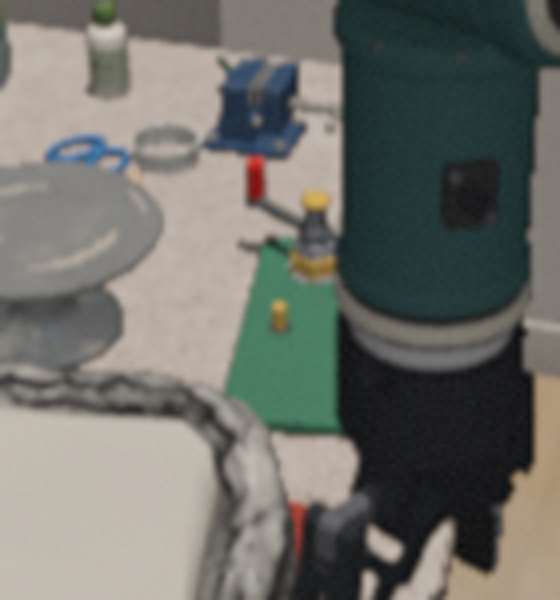

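```bash
cat > h.py <<'E'
import cv2,numpy as np
from workcell import read_state, viewer, job, bot
from scipy.spatial.transform import Rotation as R
def cam(n):
    c=viewer.read_camera(n); c["f"]=192/np.tan(np.radians(c["vertical_fov"])/2); return c
def K(c): return np.array([[c["f"],0,c["cx"]],[0,c["f"],c["cy"]],[0,0,1]])
def proj(c,P):
    P=np.atleast_2d(P); V=c["view"]; q=(P@V[:3,:3].T+V[:3,3])*[1,-1,-1]
    return np.c_[c["cx"]+c["f"]*q[:,0]/q[:,2], c["cy"]+c["f"]*q[:,1]/q[:,2]]
def unproj(c,uv,z):
    uv=np.atleast_2d(uv); V=c["view"]
    d=np.c_[(uv[:,0]-c["cx"])/c["f"],-(uv[:,1]-c["cy"])/c["f"],-np.ones(len(uv))]@V[:3,:3]
    o=-V[:3,:3].T@V[:3,3]; return o+d*((z-o[2])/d[:,2])[:,None]
def mask(c,lo,hi,box):
    hsv=cv2.cvtColor(c["pixels"],cv2.COLOR_RGB2HSV); m=cv2.inRange(hsv,lo,hi); k=np.zeros_like(m)
    x0,x1,y0,y1=box; k[y0:y1,x0:x1]=m[y0:y1,x0:x1]; return k
def cent(m):
    M=cv2.moments(m,True); return np.array([M["m10"]/M["m00"],M["m01"]/M["m00"]]),M["m00"]
E
python3 - <<'E'
from h import *
c=cam("top")
g=mask(c,(60,80,30),(95,255,200),(180,290,170,250)); 
cs=max(cv2.findContours(g,0,1)[0],key=cv2.contourArea)
r=cv2.minAreaRect(cs); print(r)
b=cv2.boxPoints(r); W=unproj(c,b,.015); print(W.round(4)); print(W.mean(0), [np.linalg.norm(W[i]-W[i-1]) for i in range(4)])
bl=mask(c,(100,120,40),(130,255,255),(305,400,205,260)); 
cs=max(cv2.findContours(bl,0,1)[0],key=cv2.contourArea); r=cv2.minAreaRect(cs); b=cv2.boxPoints(r)
print(r,unproj(c,b,.018).round(4)); p,n=cent(bl); print("blue",p,n,unproj(c,p,.02))
hsv=cv2.cvtColor(c["pixels"],cv2.COLOR_RGB2HSV)
m=mask(c,(0,150,80),(8,255,255),(262,290,170,200))|mask(c,(172,150,80),(180,255,255),(262,290,170,200)); p,n=cent(m); print("knob",p,n,unproj(c,p,.08))
m=mask(c,(15,120,80),(30,255,255),(222,236,195,212)); p,n=cent(m); print("post",p,n,unproj(c,p,.034))
m=mask(c,(15,120,80),(30,255,255),(250,275,190,206)); p,n=cent(m); print("cap",p,n,unproj(c,p,.085))
# sanity: TCP projection
s=read_state();print(proj(c,s["tool_pos"]))
E
```

```text
((233.78907775878906, 209.4958953857422), (33.70850372314453, 87.41179656982422), 83.9909896850586)
[[ 0.4784  0.2399  0.015 ]
 [ 0.5258 -0.0158  0.015 ]
 [ 0.4262 -0.0331  0.015 ]
 [ 0.3799  0.2189  0.015 ]]
[0.45256779 0.10247162 0.015     ] [np.float64(0.10072221795957716), np.float64(0.26006227809366594), np.float64(0.10103234841190621), np.float64(0.25624663010987875)]
((329.35772705078125, 240.31153869628906), (5.525465488433838, 26.662561416625977), 74.74488067626953) [[ 0.3772 -0.1434  0.018 ]
 [ 0.4033 -0.2171  0.018 ]
 [ 0.3881 -0.2219  0.018 ]
 [ 0.3621 -0.1484  0.018 ]]
blue [329.44594595 240.25      ] 148.0 [[ 0.38264176 -0.18258953  0.02      ]]
knob [275.         180.70833333] 24.0 [[ 0.53383016 -0.0116717   0.08      ]]
post [228.5        202.28571429] 14.0 [[0.46932198 0.11859779 0.034     ]]
cap [260.05263158 202.07017544] 57.0 [[0.4681609  0.02603306 0.085     ]]
[[  4.63633967 265.99008964]]
```

```bash
cat >> h.py <<'E'
def goto(p,yaw):  # tool y axis along world direction yaw+pi/2-ish (jaw dir angle mod pi); prints shift/turn
    s=read_state(); Rt=R.from_rotvec(s["tcp_rot"]).as_matrix()
    d=Rt.T@(np.array(p)-s["tool_pos"])*1000
    ya=np.arctan2(Rt[1,1],Rt[0,1]); dw=(yaw-ya+np.pi/2)%np.pi-np.pi/2
    tgt=R.from_euler("z",dw)*R.from_matrix(Rt)
    # also straighten tool z to down
    z=tgt.as_matrix()[:,2]; ax=np.cross(z,[0,0,-1]); tgt=R.from_rotvec(ax)*tgt
    rv=(R.from_matrix(Rt).inv()*tgt).as_rotvec()
    print("shift",d.round(1),"turn",rv.round(4),"q6",s["q"][5].round(3),"jawyaw",ya.round(4),"F",s["wrist_force"].round(2),"w",round(s["width"],3),"t",s["time"])
E
python3 - <<'E'
from h import *
c=cam("top")
Rt=R.from_rotvec(read_state()["tcp_rot"]).as_matrix(); print(Rt.round(3))
tips=unproj(c,[[380,218.5],[386,236.2]],.01); print(tips)
# steel+blue mask by saturation/brightness difference for shank: use blue minAreaRect ends
hsv=cv2.cvtColor(c["pixels"],cv2.COLOR_RGB2HSV)
m=mask(c,(100,100,30),(130,255,255),(305,400,205,260)); ys,xs=np.nonzero(m); W=unproj(c,np.c_[xs,ys],.022)[:,:2]
u,s_,v=np.linalg.svd(W-W.mean(0)); print(W.mean(0),v[0],np.arctan2(-v[0][0],v[0][1]), np.ptp((W-W.mean(0))@v[0]))
for yaw in (.3,):
  goto([.4,.0,.23],.3)
E
```

```text
[[-0.935  0.354 -0.001]
 [ 0.354  0.935 -0.001]
 [ 0.    -0.001 -1.   ]]
[[ 0.45907806 -0.32979609  0.01      ]
 [ 0.40814782 -0.34855287  0.01      ]]
[ 0.38238853 -0.18179182] [ 0.32541014 -0.94557297] -2.810147210105959 0.07783837642143035
shift [-374.1 -533.     1.2] turn [-1.40e-03  6.00e-04  9.09e-01] q6 -0.037 jawyaw 1.209 F [ 0.06 -1.16 -0.25] w 0.996 t 0.2
```

```bash
python3 -m crank '-50 -45 0 0 0 0.1 0; -100 -90 0 0 0 0.25 0; -150 -135 0 0 0 0.4 0; -200 -180 10 0 0 0.55 50; -250 -225 20 0 0 0.7 100; -300 -270 30 0 0 0.8 120; -350 -310 40 0 0 0.884 120; -375 -360 50 0 0 0.884 120; -390 -415 60 0 0 0.884 120; -400 -470 70 0 0 0.884 120; -405 -525 80 0 0 0.884 120; -412 -580 90 0 0 0.884 120; -418 -635 100 0 0 0.884 120; -421 -685 120 0 0 0.884 120; -421 -711 130 0 0 0.884 120;-421 -711 130 0 0 0.884 120;-421 -711 130 0 0 0.884 120;-421 -711 130 0 0 0.884 120'
python3 - <<'E'
from h import *
for n in("side","top"):
    c=cam(n); cv2.imwrite(f"pics/{n}1.png",c["pixels"][:,:,::-1])
    if n=="side":
        cv2.imwrite("pics/s1a.png",cv2.resize(c["pixels"][140:280,180:330,::-1],None,fx=4,fy=4,interpolation=cv2.INTER_CUBIC))
goto([.381,-.183,.004],.325)
E
```

```text
time: 2.45
tool_pos: [0.3818, -0.182, 0.1018]
tcp_rot: [1.83, 2.552, 0.001]
wrist_force: [-0.2, -0.3, -0.3]
width: 0.531
shift [-0.6 -1.1 97.8] turn [0.0007 0.0006 0.0017] q6 -0.831 jawyaw 0.3267 F [1.1  0.54 0.56] w 0.53 t 2.55
```

View pics/top1.png

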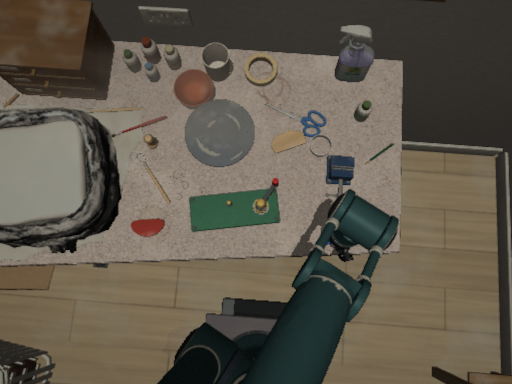

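View pics/s1a.png

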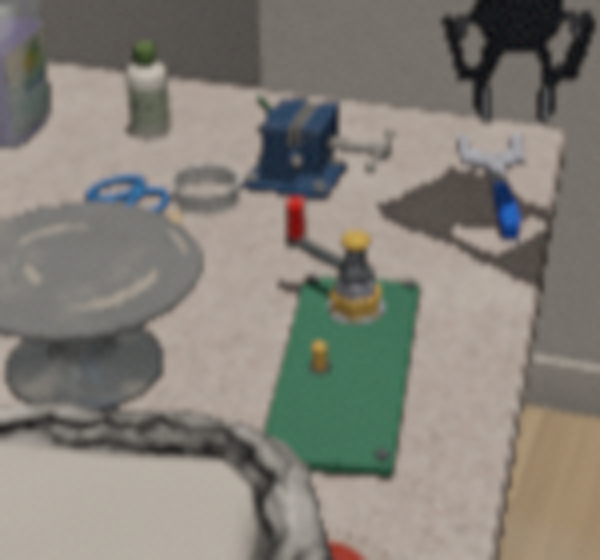

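The side view (crop, 4x) now shows the plate, nut, post, knob and spanner with nothing in the way, and the gripper hangs over the blue handle. I'll cross-check the positions with this camera.

Run:
```python
from h import *
c=cam("side")
bl=mask(c,(100,150,60),(130,255,255),(298,315,182,203)); p,n=cent(bl); print("blue",p,n,unproj(c,p,.012)); 
ys,xs=np.nonzero(bl); print(np.ptp(xs),np.ptp(ys))
m=mask(c,(0,150,80),(8,255,255),(245,265,180,205))|mask(c,(172,150,80),(180,255,255),(245,265,180,205)); p,n=cent(m); print("knob",p,n,unproj(c,p,.071))
m=mask(c,(12,100,70),(32,255,255),(254,266,222,234)); p,n=cent(m); print("post",p,n,unproj(c,p,.027))
m=mask(c,(12,120,100),(32,255,255),(260,280,195,205)); p,n=cent(m); print("cap",p,n,unproj(c,p,.083))
# predicted px of handle centre & stand
def st(P,o=(.4672,.0250),y=.182):
    r=R.from_euler("z",y).as_matrix(); return np.array([*o,0])+np.atleast_2d(P)@r.T
print("pred plate corners",proj(c,st([[-.052,-.052,.015],[.052,-.052,.015],[.052,.21,.015],[-.052,.21,.015]])).round(1).tolist())
print("pred blue",proj(c,[.3824,-.182,.012]), "post",proj(c,st([.019,.092,.026])),"cap",proj(c,st([0,0,.083])))
g=mask(c,(60,80,30),(95,255,200),(240,290,200,262)); cs=max(cv2.findContours(g,0,1)[0],key=cv2.contourArea); print(cv2.approxPolyDP(cs,3,True)[:,0].tolist())
```

```text
blue [306.22 192.2 ] 50.0 [[ 0.38209549 -0.18080396  0.012     ]]
5 12
knob [253.35294118 194.05882353] 34.0 [[ 0.53353487 -0.01199047  0.071     ]]
post [259.4  228.36] 25.0 [[0.46967595 0.11970993 0.027     ]]
cap [268.5        199.90909091] 22.0 [[0.46615556 0.03058803 0.083     ]]
pred plate corners [[285.1, 209.2], [255.6, 207.5], [243.6, 253.1], [278.4, 255.7]]
pred blue [[306.20825938 192.03894323]] post [[259.61034674 228.50815097]] cap [[268.68438703 199.04625719]]
[[256, 211], [247, 247], [258, 256], [276, 258], [273, 252], [278, 252], [283, 212], [276, 211], [276, 219], [266, 222], [261, 219], [262, 210]]
```

```bash
python3 -m crank '0 0 45 0 0 0 120; 0 0 80 0 0 0 120; 0 0 96.5 0 0 0 120; 0 0 96.5 0 0 0 120;0 0 96.5 0 0 0 180;0 0 96.5 0 0 0 255;0 0 96.5 0 0 0 255;0 0 96.5 0 0 0 255;0 0 96.5 0 0 0 255' 50
python3 - <<'E'
from h import *
c=cam("side"); cv2.imwrite("pics/s2a.png",cv2.resize(c["pixels"][100:240,230:370,::-1],None,fx=4,fy=4,interpolation=cv2.INTER_CUBIC))
print(read_state()["joint_torque"].round(2),read_state()["width"])
E
```

```text
time: 3.72
tool_pos: [0.3824, -0.1833, 0.0062]
tcp_rot: [1.831, 2.549, 0.001]
wrist_force: [0.3, 2.3, 5.6]
width: 0.197
[ -0.64 -27.35 -24.32  -0.28  -0.15   0.05] 0.19604177849219823
```

View pics/s2a.png

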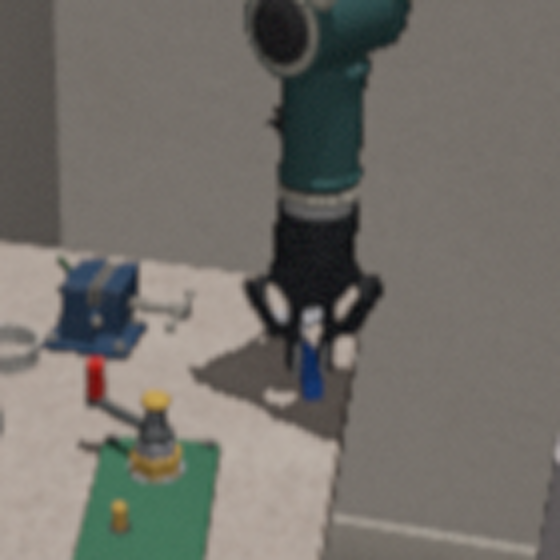

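Run:
```python
from h import *
def st(P,o=(.4672,.0250),y=.182):
    r=R.from_euler("z",y).as_matrix(); return np.array([*o,0])+np.atleast_2d(P)@r.T
goto(st([0,.190,.095])[0],.182)
```

```text
shift [358.3 174.1 -89.2] turn [0.0024 0.0018 0.1429] q6 -0.831 jawyaw 0.3249 F [0.55 1.03 5.7 ] w 0.196 t 3.775
```

```bash
python3 -m crank '0 0 -30 0 0 0 255; 0 0 -80 0 0 0 255; 30 15 -125 0 0 0 255; 75 36 -140 0 0 0.03 255; 120 58 -140 0 0 0.06 255; 165 80 -140 0 0 0.09 255; 210 102 -140 0 0 0.12 255; 255 124 -140 0 0 0.143 255; 300 146 -140 0 0 0.143 255; 340 165 -140 0 0 0.143 255; 358 174 -140 0 0 0.143 255; 358 174 -120 0 0 0.143 255; 358 174 -90 0 0 0.143 255; 358 174 -90 0 0 0.143 255; 358 174 -90 0 0 0.143 255; 358 174 -90 0 0 0.143 255'
python3 - <<'E'
from h import *
c=cam("top"); cv2.imwrite("pics/t3a.png",cv2.resize(c["pixels"][160:250,180:300,::-1],None,fx=6,fy=6,interpolation=cv2.INTER_CUBIC))
c=cam("side"); cv2.imwrite("pics/s3a.png",cv2.resize(c["pixels"][160:290,220:340,::-1],None,fx=4.5,fy=4.5,interpolation=cv2.INTER_CUBIC))
E
```

```text
time: 5.78
tool_pos: [0.4327, 0.2123, 0.0962]
tcp_rot: [2.01, 2.413, 0.003]
wrist_force: [-0.5, 0.4, -1.3]
width: 0.192
```

View pics/t3a.png

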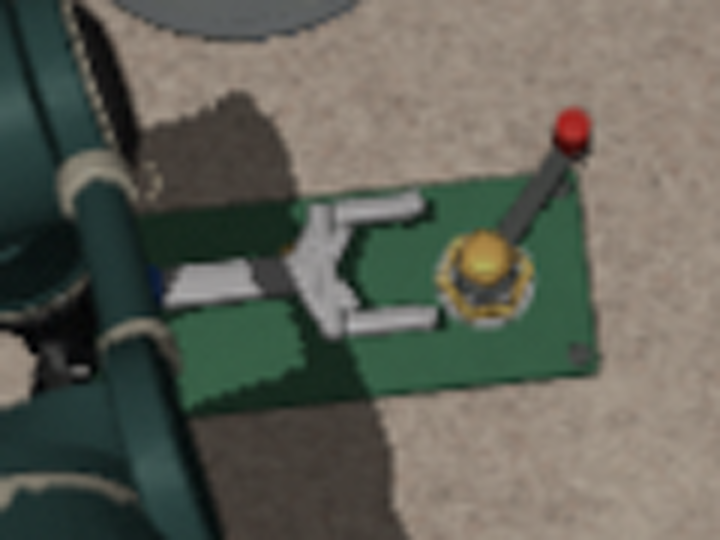

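View pics/s3a.png

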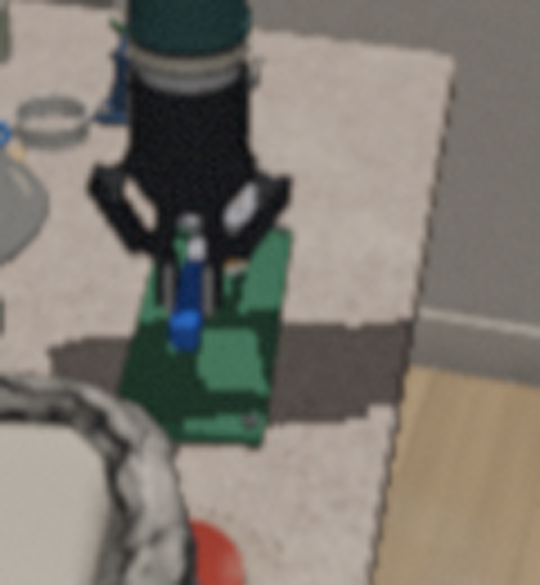

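```bash
cat >> h.py <<'E'
O=np.array([.4672,.0250,0]); YAW=.182; RS=R.from_euler("z",YAW).as_matrix()
def st(P): return O+np.atleast_2d(P)@RS.T
def inv(P): return (np.atleast_2d(P)-O)@RS
E
python3 - <<'E'
from h import *
c=cam("top"); s=read_state()
px=np.array([[427,204],[440,317],[345,212],[350,325],[200,283],[322,206],[332,333]])/6+[180,160]-.5
print((inv(unproj(c,px,.1))*1000).round(1)); print((inv(s["tool_pos"])*1000).round(1))
goto(st([0,.19,.0]),YAW) if 0 else goto(st([0,.19,.022])[0],YAW)
E
```

```text
[[ 25.4  24.6 100. ]
 [-28.   24.  100. ]
 [ 25.7  62.9 100. ]
 [-27.3  65.7 100. ]
 [ -0.5 132.7 100. ]
 [ 29.6  73.2 100. ]
 [-30.1  74.3 100. ]]
[[ -0.3 190.5  95.9]]
shift [-0.6  0.2 73.9] turn [ 0.0019 -0.0004 -0.0002] q6 0.223 jawyaw 0.1818 F [-0.1  -0.36 -2.4 ] w 0.196 t 5.925
```

```bash
python3 -m crank '6 0.5 10 0 0 0 255; 6 0.5 40 0 0 0 255; 6 0.5 64 0 0 0 255; 6 0.5 68 0 0 0 255; 6 0.5 68 0 0 0 255;6 0.5 68 0 0 0 255'
python3 - <<'E'
from h import *
c=cam("top"); cv2.imwrite("pics/t4a.png",cv2.resize(c["pixels"][160:250,180:300,::-1],None,fx=6,fy=6,interpolation=cv2.INTER_CUBIC))
c=cam("side"); cv2.imwrite("pics/s4a.png",cv2.resize(c["pixels"][160:290,220:340,::-1],None,fx=4.5,fy=4.5,interpolation=cv2.INTER_CUBIC))
E
```

```text
time: 6.68
tool_pos: [0.4318, 0.2185, 0.0277]
tcp_rot: [2.01, 2.414, 0.002]
wrist_force: [-0.3, -1.2, -2.0]
width: 0.198
```

View pics/t4a.png

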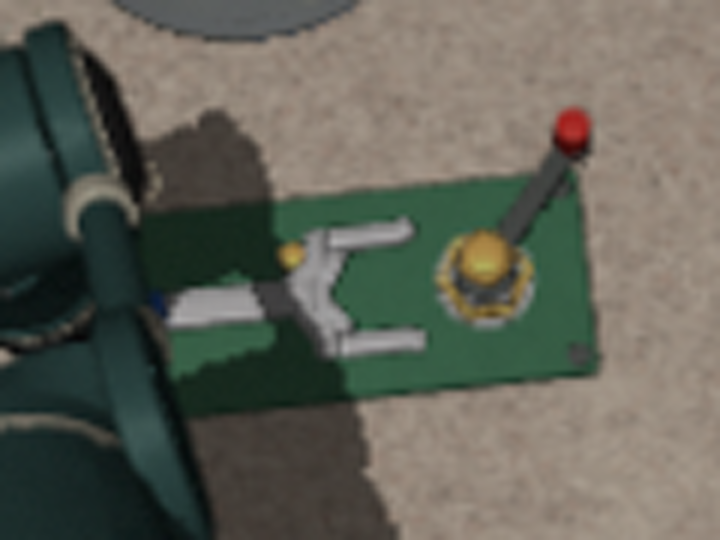

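View pics/s4a.png

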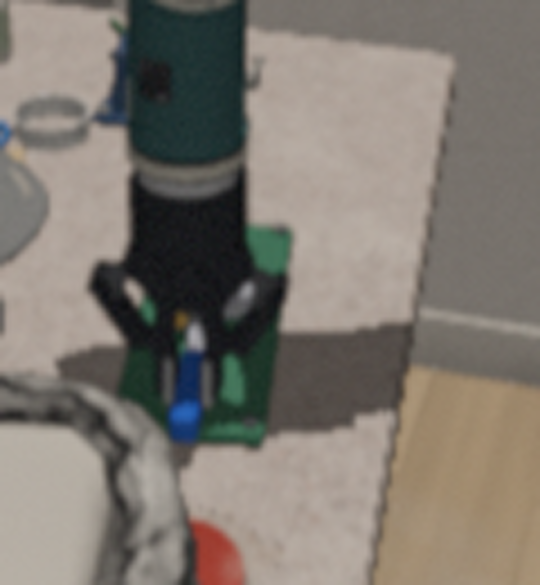

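Run:
```python
from h import *
c=cam("top"); s=read_state()
px=np.array([[413,230],[427,340],[330,240],[340,345],[215,304],[315,228],[328,355]])/6+[180,160]-.5
print((inv(unproj(c,px,.031))*1000).round(1)); print((inv(s["tool_pos"])*1000).round(1))
print((inv(unproj(c,np.array([291,253])/6+[180,160]-.5,.037))*1000).round(1))
```

```text
[[ 26.6  32.7  31. ]
 [-28.1  31.4  31. ]
 [ 26.   73.5  31. ]
 [-26.1  73.6  31. ]
 [  0.4 132.2  31. ]
 [ 32.7  80.3  31. ]
 [-30.3  79.9  31. ]]
[[  0.2 196.7  27.7]]
[[20.5 92.8 37. ]]
```

```bash
python3 -m crank '0 0 2.5 0 0 0 255; 0 0 4.5 0 0 0 255; 0 0 5.5 0 0 0 255; 0 0 5.5 0 0 0 255'; python3 -m crank '0 0 0.6 0 0 0 255;0 0 0.6 0 0 0 255'
```

```text
time: 7.32
tool_pos: [0.431, 0.2182, 0.0213]
tcp_rot: [-2.01, -2.414, 0.0]
wrist_force: [-0.0, 1.0, -1.0]
width: 0.194
time: 7.58
tool_pos: [0.4311, 0.2182, 0.0212]
tcp_rot: [-2.01, -2.414, 0.0]
wrist_force: [-2.1, -0.4, 4.7]
width: 0.196
```

```bash
python3 -m crank '-6 0.5 0 0 0 0 255; -13 0.5 0 0 0 0 255; -18 0.5 0 0 0 0 255; -18 0.5 0 0 0 0 255'
python3 - <<'E'
from h import *
s=read_state(); print((inv(s["tool_pos"])*1000).round(1), (s["wrist_force"]@RS).round(1)); goto(st([0,.151,.021])[0],YAW)
c=cam("top"); cv2.imwrite("pics/t5a.png",cv2.resize(c["pixels"][160:250,180:300,::-1],None,fx=6,fy=6,interpolation=cv2.INTER_CUBIC))
E
```

```text
time: 8.07
tool_pos: [0.4357, 0.2, 0.0212]
tcp_rot: [2.01, 2.413, 0.002]
wrist_force: [1.4, 0.3, 5.7]
width: 0.199
[[  0.7 177.9  21.2]] [1.4 0.  5.7]
shift [-26.9  -0.7   0.2] turn [ 0.0016  0.0004 -0.0004] q6 0.198 jawyaw 0.1816 F [1.36 0.29 5.68] w 0.199 t 8.075
```

View pics/t5a.png

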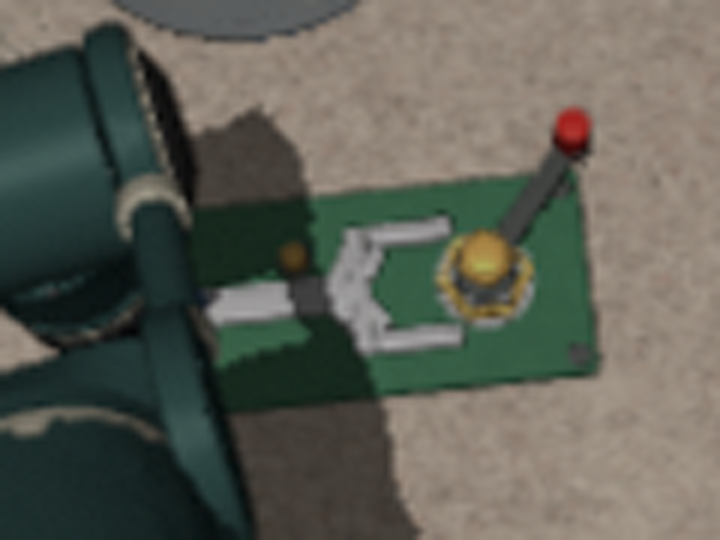

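```bash
python3 -m crank '-4 -0.5 0 0 0 0 255; -9 -0.5 0 0 0 0 255; -13 -0.5 0 0 0 0 255; -13 -0.5 0 0 0 0 255'
python3 - <<'E'
from h import *
s=read_state(); print((inv(s["tool_pos"])*1000).round(1), (s["wrist_force"]@RS).round(1)); goto(st([0,.151,.021])[0],YAW)
c=cam("top"); cv2.imwrite("pics/t6a.png",cv2.resize(c["pixels"][170:240,200:300,::-1],None,fx=8,fy=8,interpolation=cv2.INTER_CUBIC))
E
```

```text
time: 8.62
tool_pos: [0.4372, 0.1877, 0.0212]
tcp_rot: [2.01, 2.413, 0.002]
wrist_force: [-0.4, 2.8, 5.8]
width: 0.201
[[ -0.  165.4  21.2]] [0.1 2.8 5.8]
shift [-14.4   0.    0.2] turn [ 0.0012 -0.0003 -0.0003] q6 0.171 jawyaw 0.1817 F [-0.4   2.79  5.8 ] w 0.201 t 8.625
```

View pics/t6a.png

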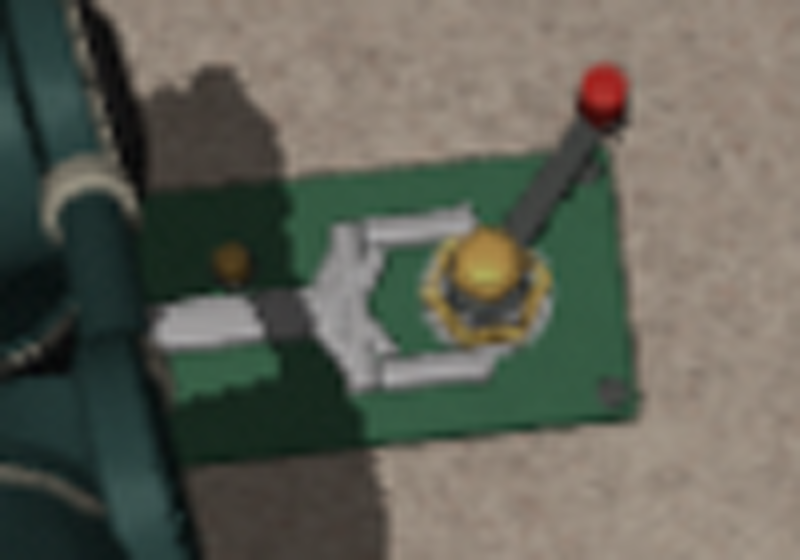

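```bash
python3 -m crank '-3 0 0 0 0 0 255; -6 0 0 0 0 0 255; -8 0 0 0 0 0 255; -8 0 0 0 0 0 255'
python3 -c "
from h import *
s=read_state(); print((inv(s['tool_pos'])*1000).round(1), (s['wrist_force']@RS).round(1))"
```

```text
time: 9.18
tool_pos: [0.4386, 0.18, 0.0212]
tcp_rot: [2.011, 2.414, 0.002]
wrist_force: [0.2, 3.0, 6.3]
width: 0.198
[[-1.000e-01  1.577e+02  2.120e+01]] [0.8 2.9 6.3]
```

```bash
python3 -m crank '-3 0 0 0 0 0 255; -5 0 0 0 0 0 255; -6.5 0 0 0 0 0 255; -6.5 0 0 0 0 0 255'
python3 - <<'E'
from h import *
s=read_state(); print((inv(s["tool_pos"])*1000).round(1), (s["wrist_force"]@RS).round(1)); goto(st([0,.151,.021])[0],YAW)
c=cam("top"); cv2.imwrite("pics/t7a.png",cv2.resize(c["pixels"][170:240,200:300,::-1],None,fx=8,fy=8,interpolation=cv2.INTER_CUBIC))
E
```

```text
time: 9.68
tool_pos: [0.4397, 0.1737, 0.0212]
tcp_rot: [2.011, 2.414, 0.002]
wrist_force: [-0.4, 4.2, 6.6]
width: 0.199
[[-1.000e-01  1.512e+02  2.120e+01]] [0.3 4.2 6.6]
shift [-0.2  0.1  0.2] turn [ 0.001  -0.0007 -0.0003] q6 0.141 jawyaw 0.1817 F [-0.43  4.19  6.59] w 0.199 t 9.675
```

View pics/t7a.png

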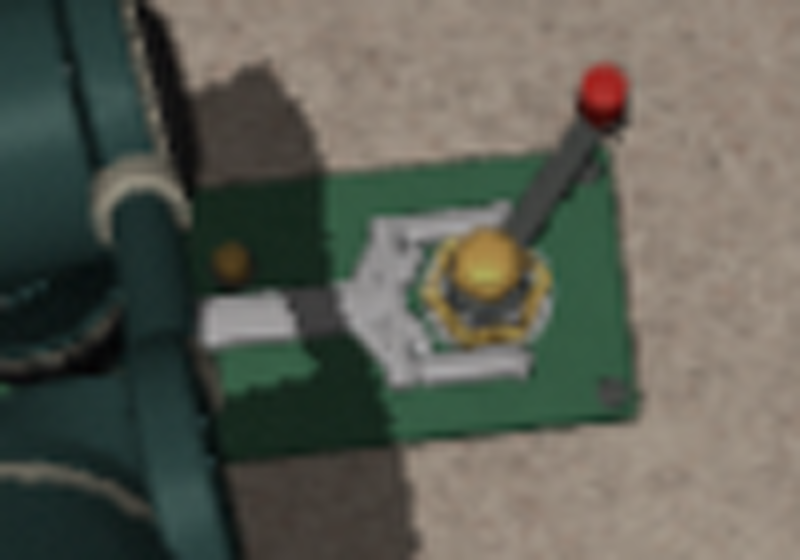

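```bash
for i in 1; do python3 -m crank '-1.5 0 0 0 0 0 255; -2.5 0 0 0 0 0 255; -2.5 0 0 0 0 0 255'; done
python3 -c "
from h import *
s=read_state(); print((inv(s['tool_pos'])*1000).round(1), (s['wrist_force']@RS).round(1))"
```

```text
time: 10.1
tool_pos: [0.4402, 0.1713, 0.0212]
tcp_rot: [2.011, 2.414, 0.002]
wrist_force: [-1.5, 3.6, 6.3]
width: 0.197
[[-1.000e-01  1.488e+02  2.120e+01]] [-0.8  3.8  6.3]
```

```bash
python3 -m crank '-1 0 0 0 0 0 255; -2 0 0 0 0 0 255; -2 0 0 0 0 0 255'
python3 -c "
from h import *
s=read_state(); print((inv(s['tool_pos'])*1000).round(1), (s['wrist_force']@RS).round(1))"
```

```text
time: 10.48
tool_pos: [0.4405, 0.1694, 0.0212]
tcp_rot: [2.011, 2.414, 0.002]
wrist_force: [-1.6, 3.4, 6.3]
width: 0.197
[[-1.000e-01  1.468e+02  2.120e+01]] [-1.   3.6  6.3]
```

Run:
```python
from h import *
c=cam("top"); cv2.imwrite("pics/t8a.png",cv2.resize(c["pixels"][185:225,235:285,::-1],None,fx=15,fy=15,interpolation=cv2.INTER_CUBIC))
M=np.array([0,0,.025])
def sp(x,y): return proj(c,st([x/1000,y/1000,.025]))[0]
for nm,P in dict(jawR=(26.5,-14),jawL=(-26.5,-14),back=(32,35),backL=(-32,35),throat=(0,24.5)).items(): print(nm,((sp(*P)-[235,185]+.5)*15).round(0))
```

```text
jawR [444. 181.]
jawL [474. 447.]
back [194. 180.]
backL [227. 501.]
throat [264. 334.]
```

View pics/t8a.png

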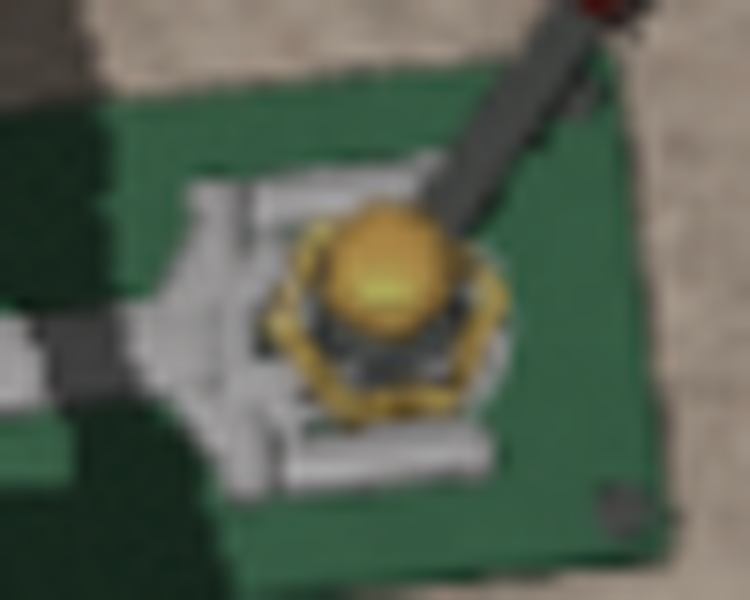

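```bash
python3 -m crank '-1 0 0 0 0 0 255; -1.5 0 0 0 0 0 255; -1.5 0 0 0 0 0 255'
python3 -c "
from h import *
s=read_state(); print((inv(s['tool_pos'])*1000).round(1), (s['wrist_force']@RS).round(1), s['torque'].round(2))"
```

```text
time: 10.9
tool_pos: [0.4408, 0.168, 0.0212]
tcp_rot: [2.011, 2.414, 0.002]
wrist_force: [-0.2, 3.4, 6.2]
width: 0.193
[[-1.000e-01  1.454e+02  2.120e+01]] [0.4 3.4 6.2] [ 0.62  0.04 -0.  ]
```

```bash
python3 -m crank '-1 0 0 0 0 0 255; -1.5 0 0 0 0 0 255; -1.5 0 0 0 0 0 255'
python3 -c "
from h import *
s=read_state(); print((inv(s['tool_pos'])*1000).round(1), (s['wrist_force']@RS).round(1), s['torque'].round(2))"
```

```text
time: 11.28
tool_pos: [0.441, 0.1667, 0.0212]
tcp_rot: [-2.011, -2.413, -0.003]
wrist_force: [-0.3, 5.2, 6.2]
width: 0.197
[[-1.000e-01  1.441e+02  2.120e+01]] [0.7 5.2 6.2] [ 0.78  0.1  -0.  ]
```

```bash
python3 -m crank '-0.5 0 0 0 0 0 255; -1 0 0 0 0 0 255; -1 0 0 0 0 0 255'
python3 - <<'E'
from h import *
s=read_state(); print((inv(s['tool_pos'])*1000).round(1), (s['wrist_force']@RS).round(1), s['torque'].round(2))
c=cam("top"); cv2.imwrite("pics/t9a.png",cv2.resize(c["pixels"][185:225,235:285,::-1],None,fx=15,fy=15,interpolation=cv2.INTER_CUBIC))
E
```

```text
time: 11.65
tool_pos: [0.4411, 0.1665, 0.0212]
tcp_rot: [-2.011, -2.412, -0.004]
wrist_force: [-1.2, 7.6, 5.2]
width: 0.197
[[-1.000e-01  1.439e+02  2.120e+01]] [0.2 7.7 5.2] [ 1.31  0.25 -0.02]
```

View pics/t9a.png

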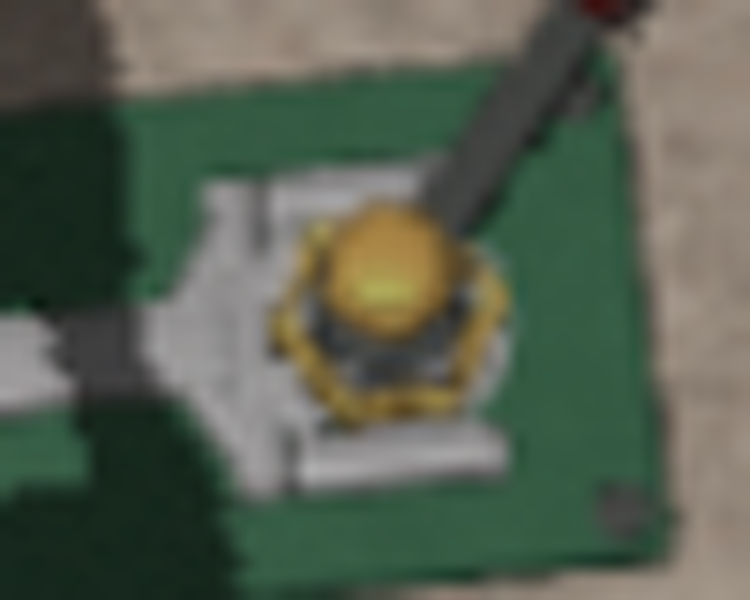

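Force rises and the tool has stopped moving, and the throat is up against the nut, so the spanner is seated. I'll ease off, release and rise.

```bash
python3 -m crank '1 0 -0.5 0 0 0 255; 1 0 -0.5 0 0 0 220; 1 0 -0.5 0 0 0 170; 1 0 -0.5 0 0 0 130; 1 0 -0.5 0 0 0 130; 1 0 -0.5 0 0 0 130; 1 0 -30 0 0 0 130; 1 0 -80 0 0 0 130; 1 0 -120 0 0 0 130; 1 0 -120 0 0 0 130'
python3 - <<'E'
from h import *
goto([.5337,-.0118,.130],.508*-1+np.pi/2)
c=cam("side"); cv2.imwrite("pics/s10a.png",cv2.resize(c["pixels"][170:280,220:320,::-1],None,fx=5,fy=5,interpolation=cv2.INTER_CUBIC))
E
```

```text
time: 12.95
tool_pos: [0.4437, 0.1669, 0.1448]
tcp_rot: [2.007, 2.411, 0.011]
wrist_force: [0.9, 0.1, 0.2]
width: 0.489
shift [-192.1   56.    15.1] turn [ 0.0083  0.0028 -0.8808] q6 0.125 jawyaw 0.182 F [0.89 0.11 0.19] w 0.489 t 12.95
```

View pics/s10a.png

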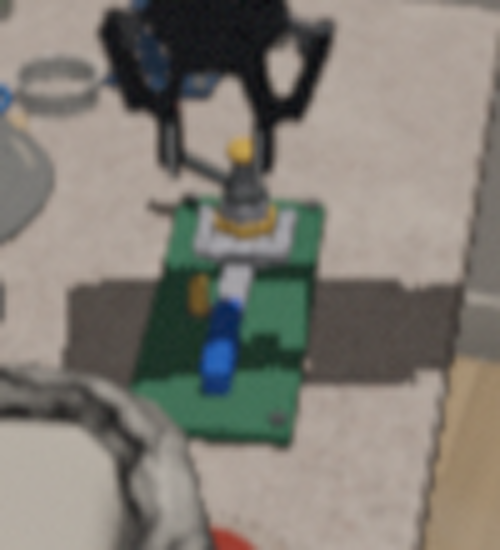

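The spanner lies flat with its head on the nut and the handle on the post's -x side. Next I'll go above the knob.

```bash
python3 -m crank '-40 12 -5 0 0 -0.15 150; -80 24 -5 0 0 -0.3 171; -120 36 -5 0 0 -0.45 171; -160 48 -5 0 0 -0.6 171; -185 54 -5 0 0 -0.75 171; -192 56 0 0.008 0.003 -0.88 171; -192 56 15 0.008 0.003 -0.88 171; -192 56 15 0.008 0.003 -0.88 171; -192 56 15 0.008 0.003 -0.88 171'
python3 - <<'E'
from h import *
goto([.5337,-.0118,.063],.508*-1+np.pi/2)
c=cam("side"); cv2.imwrite("pics/s11a.png",cv2.resize(c["pixels"][150:260,210:310,::-1],None,fx=5,fy=5,interpolation=cv2.INTER_CUBIC))
E
```

```text
time: 14.12
tool_pos: [0.5295, -0.0122, 0.1248]
tcp_rot: [-0.789, -3.032, 0.007]
wrist_force: [0.6, 0.8, 0.9]
width: 0.327
shift [-3.9  2.7 61.7] turn [-0.0065 -0.0076 -0.0012] q6 -1.128 jawyaw 1.0616 F [0.6  0.76 0.87] w 0.327 t 14.125
```

View pics/s11a.png

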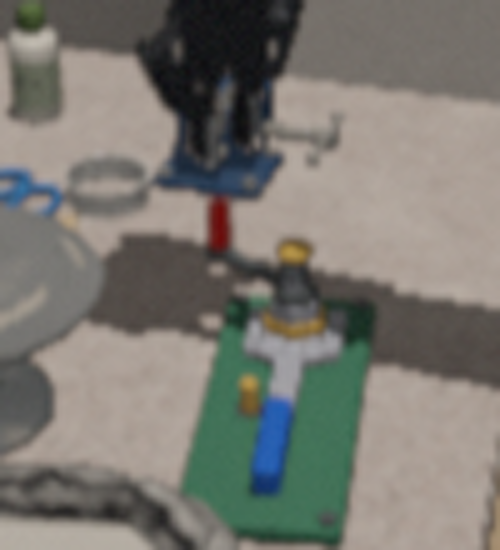

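```bash
python3 -m crank '-4 2.7 10 -0.006 -0.007 0 171; -4 2.7 35 -0.006 -0.007 0 171; -4 2.7 55 -0.006 -0.007 0 171; -4 2.7 61.5 -0.006 -0.007 0 171; -4 2.7 61.5 -0.006 -0.007 0 171'
python3 - <<'E'
from h import *
goto([.5337,-.0118,.063],.508*-1+np.pi/2)
c=cam("side"); cv2.imwrite("pics/s12a.png",cv2.resize(c["pixels"][150:260,210:310,::-1],None,fx=5,fy=5,interpolation=cv2.INTER_CUBIC))
E
```

```text
time: 14.8
tool_pos: [0.5346, -0.0123, 0.0638]
tcp_rot: [0.79, 3.04, -0.0]
wrist_force: [0.0, -0.4, -0.1]
width: 0.328
shift [1.  0.  0.8] turn [ 0.      0.0005 -0.0007] q6 -1.131 jawyaw 1.0621 F [ 0.02 -0.39 -0.12] w 0.328 t 14.8
```

View pics/s12a.png

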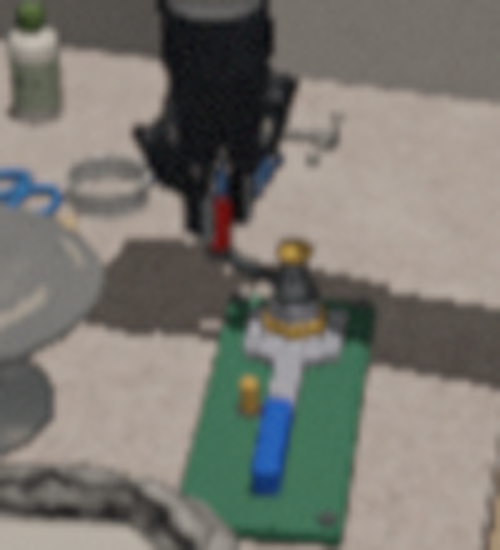

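```bash
cat >> h.py <<'E'
def arc(step=.03,n=4):
    s=read_state(); Rt=R.from_rotvec(s["tcp_rot"]).as_matrix()
    d=s["tool_pos"]-O; phi=np.arctan2(d[1],d[0]); r=np.hypot(*d[:2])
    ya=np.arctan2(Rt[1,1],Rt[0,1]); 
    print("phi",phi.round(3),"r",(r*1000).round(1),"z",s["tool_pos"][2].round(4),"jaw-phi-pi/2",((ya-phi)%np.pi-np.pi/2).round(3),"Ftool",(Rt.T@s["wrist_force"]).round(1),"q6",s["q"][5].round(2),"t",s["time"])
    for k in range(1,n+1):
        t=step*k; p=.0755*np.array([np.cos(phi-t),np.sin(phi-t),0])+O; v=Rt.T@(p-s["tool_pos"])*1000
        print(" ",v[:2].round(1),round(t,3))
E
python3 -m crank '0.1 -4 0 0 0 0.05 171; 0.4 -7.6 0 0 0 0.1 171; 0.9 -11.4 0 0 0 0.15 171; 1.5 -15.1 0 0 0 0.2 171; 2.4 -18.8 0 0 0 0.25 171; 3.4 -22.5 0 0 0 0.3 171; 4.6 -26 0 0 0 0.35 171;4.6 -26 0 0 0 0.35 171'
python3 -c "
from h import *
arc()"
```

```text
time: 15.85
tool_pos: [0.5194, -0.0319, 0.0654]
tcp_rot: [1.308, 2.853, 0.005]
wrist_force: [2.6, 5.4, -1.5]
width: 0.33
phi -0.828 r 77.2 z 0.0654 jaw-phi-pi/2 -0.031 Ftool [2.4 5.5 1.5] q6 -0.82 t 15.85
  [ 1.8 -2.6] 0.03
  [ 1.9 -4.9] 0.06
  [ 2.  -7.1] 0.09
  [ 2.1 -9.4] 0.12
```

```bash
python3 -m crank '0.3 -2.3 0 0 0 0.03 171; 0.5 -4.6 0 0 0 0.06 171; 0.8 -6.9 0 0 0 0.09 171; 1 -9.1 0 0 0 0.12 171'
python3 -c "
from h import *
arc(.03,4)"
python3 -m crank '0 -2.3 0 0 0 0.03 171; 0.1 -4.6 0 0 0 0.06 171; 0.3 -6.9 0 0 0 0.09 171; 0.5 -9.1 0 0 0 0.12 171'
python3 -c "
from h import *
arc(.03,4)"
```

```text
time: 16.35
tool_pos: [0.5126, -0.037, 0.0654]
tcp_rot: [1.477, 2.768, 0.006]
wrist_force: [2.6, 5.8, -3.2]
width: 0.331
phi -0.938 r 76.8 z 0.0654 jaw-phi-pi/2 -0.042 Ftool [3.4 5.4 3.2] q6 -0.71 t 16.35
  [ 1.4 -2.7] 0.03
  [ 1.4 -4.9] 0.06
  [ 1.5 -7.2] 0.09
  [ 1.6 -9.5] 0.12
time: 16.85
tool_pos: [0.5048, -0.0416, 0.0654]
tcp_rot: [1.64, 2.675, 0.007]
wrist_force: [4.6, 6.1, -3.1]
width: 0.33
phi -1.057 r 76.5 z 0.0654 jaw-phi-pi/2 -0.043 Ftool [3.4 6.8 3.1] q6 -0.61 t 16.85
  [ 1.  -2.7] 0.03
  [ 1.  -4.9] 0.06
  [ 1.1 -7.2] 0.09
  [ 1.2 -9.5] 0.12
```

```bash
python3 -m crank '0 -2.3 0 0 0 0.03 171; 0.1 -4.6 0 0 0 0.06 171; 0.3 -6.9 0 0 0 0.09 171; 0.5 -9.1 0 0 0 0.12 171'
python3 -c "
from h import *
arc(.03,1)"
```

```text
time: 17.35
tool_pos: [0.4969, -0.0455, 0.0656]
tcp_rot: [1.797, 2.571, 0.007]
wrist_force: [4.6, 5.0, -2.6]
width: 0.331
phi -1.172 r 76.5 z 0.0656 jaw-phi-pi/2 -0.048 Ftool [3.1 6.  2.6] q6 -0.5 t 17.35
  [ 1.1 -2.7] 0.03
```

```bash
python3 -m crank '0 -2.3 0 0 0 0.03 171; 0.1 -4.6 0 0 0 0.06 171; 0.3 -6.9 0 0 0 0.09 171'
python3 -c "
from h import *
arc(.03,1)"
```

```text
time: 17.73
tool_pos: [0.4906, -0.0478, 0.0657]
tcp_rot: [1.911, 2.487, 0.008]
wrist_force: [5.6, 4.1, -3.4]
width: 0.329
phi -1.26 r 76.4 z 0.0657 jaw-phi-pi/2 -0.05 Ftool [2.5 6.4 3.5] q6 -0.41 t 17.725
  [ 0.9 -2.8] 0.03
```

```bash
python3 -m crank '0.1 -2.3 0 0 0 0.03 171; 0.3 -4.6 0 0 0 0.06 171; 0.5 -6.9 0 0 0 0.09 171'
python3 -c "
from h import *
arc(.03,1)"
```

```text
time: 18.1
tool_pos: [0.484, -0.0493, 0.0657]
tcp_rot: [2.02, 2.399, 0.008]
wrist_force: [6.1, 3.8, -4.0]
width: 0.332
phi -1.348 r 76.2 z 0.0657 jaw-phi-pi/2 -0.052 Ftool [2.7 6.6 4. ] q6 -0.33 t 18.1
  [ 0.7 -2.8] 0.03
```

```bash
python3 -m crank '0 -2.3 0 0 0 0.03 171; 0.1 -4.6 0 0 0 0.06 171; 0.3 -6.9 0 0 0 0.09 171'
python3 -c "
from h import *
arc(.03,1)"
```

```text
time: 18.48
tool_pos: [0.4774, -0.0504, 0.0658]
tcp_rot: [2.126, 2.305, 0.009]
wrist_force: [6.5, 3.3, -3.8]
width: 0.331
phi -1.436 r 76.1 z 0.0658 jaw-phi-pi/2 -0.054 Ftool [2.8 6.7 3.8] q6 -0.24 t 18.475
  [ 0.6 -2.8] 0.03
```

```bash
python3 -m crank '0 -2.3 0 0 0 0.03 171; 0.1 -4.6 0 0 0 0.06 171; 0.3 -6.9 0 0 0 0.09 171'
python3 -c "
from h import *
arc(.03,1)"
```

```text
time: 18.85
tool_pos: [0.4708, -0.0509, 0.0659]
tcp_rot: [2.227, 2.207, 0.009]
wrist_force: [5.5, 1.7, -3.9]
width: 0.328
phi -1.524 r 76.0 z 0.0659 jaw-phi-pi/2 -0.056 Ftool [1.7 5.4 3.9] q6 -0.15 t 18.85
  [ 0.4 -2.9] 0.03
```

```bash
python3 -m crank '0 -2.3 0 0 0 0.03 171; 0.1 -4.6 0 0 0 0.06 171; 0.3 -6.9 0 0 0 0.09 171'
python3 -c "
from h import *
arc(.03,1)"
```

```text
time: 19.23
tool_pos: [0.4639, -0.0507, 0.0659]
tcp_rot: [2.324, 2.104, 0.01]
wrist_force: [6.4, 2.0, -4.6]
width: 0.326
phi -1.614 r 75.8 z 0.0659 jaw-phi-pi/2 -0.056 Ftool [2.6 6.1 4.6] q6 -0.06 t 19.225
  [ 0.2 -2.9] 0.03
```

```bash
python3 -m crank '0 -2.3 0 0 0 0.03 171; 0.1 -4.6 0 0 0 0.06 171; 0.3 -6.9 0 0 0 0.09 171'
python3 -c "
from h import *
arc(.03,1)"
```

```text
time: 19.6
tool_pos: [0.4572, -0.05, 0.066]
tcp_rot: [2.416, 1.998, 0.01]
wrist_force: [7.3, -0.1, -4.3]
width: 0.328
phi -1.703 r 75.7 z 0.066 jaw-phi-pi/2 -0.056 Ftool [1.2 7.1 4.3] q6 0.03 t 19.6
  [ 0.  -2.9] 0.03
```

```bash
python3 -m crank '0 -2.3 0 0 0 0.03 171; 0.1 -4.6 0 0 0 0.06 171; 0.3 -6.9 0 0 0 0.09 171'
python3 -c "
from h import *
arc(.03,1)"
```

```text
time: 19.98
tool_pos: [0.4505, -0.0487, 0.066]
tcp_rot: [2.503, 1.887, 0.01]
wrist_force: [5.6, 0.0, -4.3]
width: 0.331
phi -1.794 r 75.5 z 0.066 jaw-phi-pi/2 -0.056 Ftool [1.6 5.4 4.4] q6 0.12 t 19.975
  [-0.1 -2.9] 0.03
```

```bash
python3 -m crank '0 -2.3 0 0 0 0.03 171; 0.1 -4.6 0 0 0 0.06 171; 0.2 -6.9 0 0 0 0.09 171'
python3 -c "
from h import *
arc(.03,1)"
```

```text
time: 20.35
tool_pos: [0.4445, -0.0468, 0.0661]
tcp_rot: [2.585, 1.772, 0.012]
wrist_force: [7.5, -1.4, -6.3]
width: 0.33
phi -1.876 r 75.3 z 0.0661 jaw-phi-pi/2 -0.063 Ftool [1.4 7.4 6.4] q6 0.21 t 20.35
  [-0.4 -3. ] 0.03
```

```bash
python3 -m crank '0 -2.3 0 0 0 0.03 171; 0.1 -4.6 0 0 0 0.06 171; 0.2 -6.9 0 0 0 0.09 171'
python3 -c "
from h import *
arc(.03,1)"
```

```text
time: 20.72
tool_pos: [0.4387, -0.0445, 0.0663]
tcp_rot: [2.661, 1.654, 0.013]
wrist_force: [8.3, -3.1, -6.6]
width: 0.327
phi -1.961 r 75.1 z 0.0663 jaw-phi-pi/2 -0.069 Ftool [0.8 8.7 6.7] q6 0.3 t 20.725
  [-0.7 -3. ] 0.03
```

```bash
python3 -m crank '0 -2 0 0 0 0.02 171; 0 -4 0 0 0 0.05 171; 0 -4 0 0 0 0.05 171'
python3 - <<'E'
from h import *
arc(.03,1)
c=cam("side"); cv2.imwrite("pics/s20a.png",cv2.resize(c["pixels"][160:260,220:320,::-1],None,fx=6,fy=6,interpolation=cv2.INTER_CUBIC))
E
```

```text
time: 21.1
tool_pos: [0.4354, -0.0429, 0.0663]
tcp_rot: [2.7, 1.588, 0.014]
wrist_force: [9.1, -3.2, -7.1]
width: 0.33
phi -2.009 r 75.0 z 0.0663 jaw-phi-pi/2 -0.069 Ftool [1.6 9.4 7.3] q6 0.35 t 21.1
  [-0.8 -3. ] 0.03
```

View pics/s20a.png

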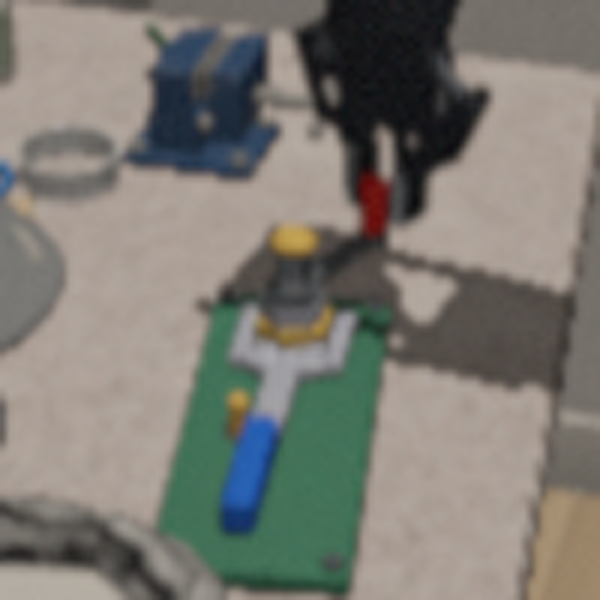

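The handle has swung against the post and force is rising, so I'll take small steps from here.

```bash
python3 -m crank '0 -1.5 0 0 0 0.02 171; 0 -3 0 0 0 0.04 171; 0 -3 0 0 0 0.04 171'
python3 -c "
from h import *
arc(.03,1)"
```

```text
time: 21.52
tool_pos: [0.4337, -0.0419, 0.0665]
tcp_rot: [2.73, 1.533, 0.017]
wrist_force: [12.5, -4.2, -8.5]
width: 0.331
phi -2.035 r 74.8 z 0.0665 jaw-phi-pi/2 -0.083 Ftool [ 2.9 12.7  8.7] q6 0.4 t 21.525
  [-1.1 -3.2] 0.03
```

```bash
python3 -m crank '0 -1.5 0 0 0 0.02 171; 0 -3 0 0 0 0.04 171; 0 -3 0 0 0 0.04 171'
python3 -c "
from h import *
arc(.03,1)"
```

```text
time: 21.9
tool_pos: [0.432, -0.0407, 0.0667]
tcp_rot: [2.759, 1.478, 0.019]
wrist_force: [14.2, -6.9, -11.8]
width: 0.33
phi -2.063 r 74.5 z 0.0667 jaw-phi-pi/2 -0.095 Ftool [ 2.1 15.4 12.1] q6 0.44 t 21.9
  [-1.5 -3.2] 0.03
```

```bash
python3 -m crank '0 -1 0.5 0 0 0 171; 0 -2 1 0 0 0 171; 0 -2 1 0 0 0 171'
python3 -c "
from h import *
arc(.03,1); s=read_state(); d=s['tool_pos']-O; t=np.array([d[1],-d[0],0])/np.hypot(*d[:2]); print('Ftan',-s['wrist_force']@t)"
```

```text
time: 22.28
tool_pos: [0.4316, -0.0405, 0.0666]
tcp_rot: [2.756, 1.477, 0.021]
wrist_force: [14.6, -10.2, -8.2]
width: 0.329
phi -2.069 r 74.6 z 0.0666 jaw-phi-pi/2 -0.089 Ftool [-0.4 17.7  8.6] q6 0.44 t 22.275
  [-1.4 -3.4] 0.03
Ftan 17.715532739200185
```

```bash
python3 -m crank '0 -0.3 0 0 0 0 171; 0 -0.3 0 0 0 0 171; 0 -0.3 0 0 0 0 171'; python3 -m crank '0 0 0 0 0 0 171; 0 0 0 0 0 0 171'
python3 - <<'E'
from h import *
for i in range(4):
    arc(.03,0); s=read_state(); d=s['tool_pos']-O; t=np.array([d[1],-d[0],0])/np.hypot(*d[:2]); print('Ftan',-s['wrist_force']@t)
    if i<3: c=cam("top" if i else "side")
    if i==0: cv2.imwrite("pics/s21a.png",cv2.resize(c["pixels"][160:260,220:320,::-1],None,fx=6,fy=6,interpolation=cv2.INTER_CUBIC))
E
```

```text
time: 22.65
tool_pos: [0.4314, -0.0404, 0.0666]
tcp_rot: [2.756, 1.477, 0.021]
wrist_force: [15.2, -10.2, -9.2]
width: 0.33
time: 22.9
tool_pos: [0.4314, -0.0404, 0.0666]
tcp_rot: [2.756, 1.477, 0.021]
wrist_force: [15.1, -10.7, -9.1]
width: 0.331
phi -2.071 r 74.6 z 0.0666 jaw-phi-pi/2 -0.087 Ftool [-0.6 18.3  9.5] q6 0.44 t 22.9
Ftan 18.341062261736923
phi -2.071 r 74.5 z 0.0666 jaw-phi-pi/2 -0.086 Ftool [ 0.3 17.6  9.6] q6 0.44 t 22.95
Ftan 17.724374275376892
phi -2.071 r 74.5 z 0.0666 jaw-phi-pi/2 -0.087 Ftool [-0.6 18.4  8.5] q6 0.44 t 23.0
Ftan 18.43745887005401
phi -2.071 r 74.6 z 0.0666 jaw-phi-pi/2 -0.087 Ftool [-1.3 17.8 10.7] q6 0.44 t 23.05
Ftan 17.843670430076866
```

View pics/s21a.png

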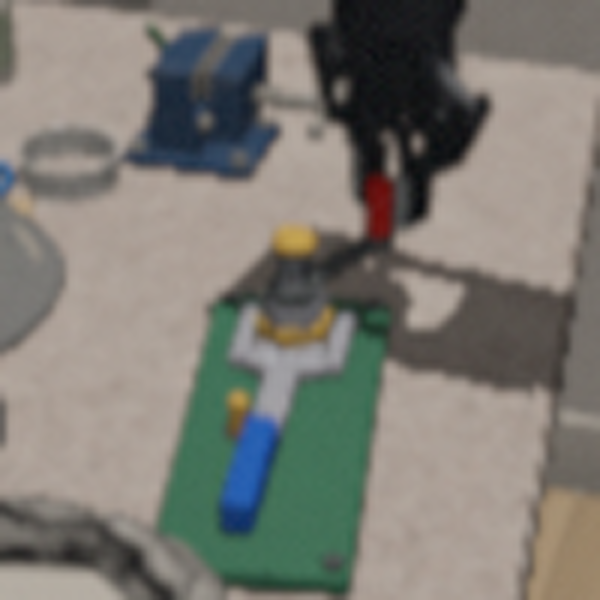

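Steady at about 18 N for more than 0.5 s, with the handle on the post. I'll back off carefully.

```bash
python3 -m crank '0 2 0 0 0 0 171; 0 4 0 0 0 0 171; 0 6 0 0 0 0 171; 0 6 0 0 0 0 171'
python3 -c "
from h import *
arc(.03,0)"
```

```text
time: 23.55
tool_pos: [0.4316, -0.0414, 0.0652]
tcp_rot: [2.765, 1.48, 0.01]
wrist_force: [5.0, -2.0, 4.0]
width: 0.328
phi -2.063 r 75.4 z 0.0652 jaw-phi-pi/2 -0.095 Ftool [ 1.1  5.3 -4. ] q6 0.44 t 23.55
```

```bash
python3 -m crank '0 2 0 0 0 0 171; 0 4 0 0 0 0 171; 0 6 0 0 0 0 171; 0 6 0 0 0 0 171'
python3 -c "
from h import *
arc(.03,0)"
```

```text
time: 24.05
tool_pos: [0.4319, -0.0437, 0.0622]
tcp_rot: [-2.769, -1.482, 0.002]
wrist_force: [0.5, -1.1, -0.1]
width: 0.327
phi -2.046 r 77.3 z 0.0622 jaw-phi-pi/2 -0.113 Ftool [-0.7  1.   0.1] q6 0.43 t 24.05
```

```bash
python3 -m crank '0 1.5 0 0 0 0 160; 0 2 0 0 0 0 140; 0 2 0 0 0 0 140; 0 2 -30 0 0 0 140; 0 2 -80 0 0 0 140; 0 2 -130 0 0 0 140; -60 2 -150 0 0 0 140; -110 2 -150 0 0 0 140; -160 2 -150 0 0 0 140; -160 2 -150 0 0 0 140; -160 2 -150 0 0 0 140'
python3 - <<'E'
from h import *
arc(.03,0)
c=cam("side"); cv2.imwrite("pics/s22a.png",cv2.resize(c["pixels"][160:260,220:320,::-1],None,fx=6,fy=6,interpolation=cv2.INTER_CUBIC))
c=cam("top"); cv2.imwrite("pics/top22.png",c["pixels"][:,:,::-1]); cv2.imwrite("pics/t22a.png",cv2.resize(c["pixels"][170:240,190:290,::-1],None,fx=8,fy=8,interpolation=cv2.INTER_CUBIC))
E
```

```text
time: 25.42
tool_pos: [0.3459, -0.1779, 0.2129]
tcp_rot: [2.77, 1.481, 0.002]
wrist_force: [0.1, 0.1, 1.4]
width: 0.452
phi -2.11 r 236.4 z 0.2129 jaw-phi-pi/2 -0.05 Ftool [ 0.1  0.  -1.4] q6 0.05 t 25.425
```

View pics/s22a.png

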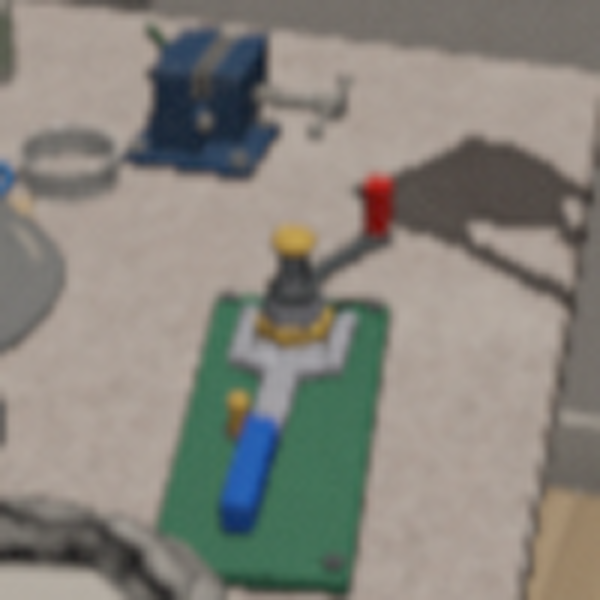

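View pics/top22.png

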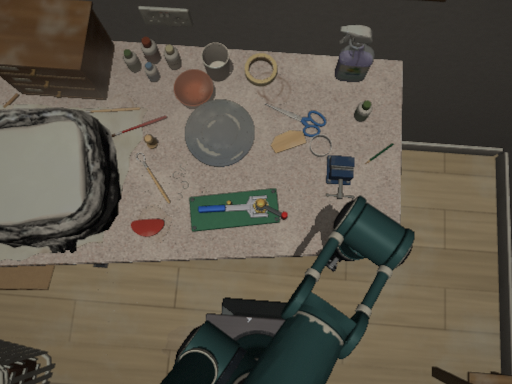

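View pics/t22a.png

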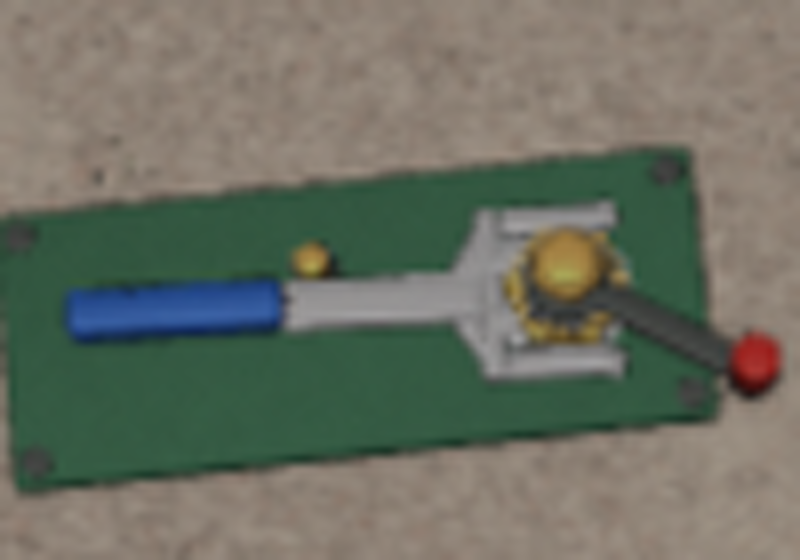

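Run:
```python
from h import *
c=cam("top")
px=np.array([[70,316],[283,305],[455,296]])/8+[190,170]-.5
P=np.r_[unproj(c,px[:2],.037),unproj(c,px[2:],.025)]; print((inv(P)*1000).round(1))
m=mask(c,(100,100,30),(130,255,255),(190,235,195,220)); ys,xs=np.nonzero(m); W=inv(unproj(c,np.c_[xs,ys],.037))[:,:2]*1000
u,s,v=np.linalg.svd(W-W.mean(0)); print("blue centre",W.mean(0),"yaw rel stand",np.arctan2(-v[0][0],v[0][1]))
print((inv(unproj(c,np.array([[310,258]])/8+[190,170]-.5,.037))*1000).round(1))
for b in ((130,165,215,240),):
    m=mask(c,(0,120,60),(8,255,255),b)|mask(c,(170,120,60),(180,255,255),b); print(cent(m))
print(read_state()["time"],read_state()["wrist_force"])
```

```text
[[  8.  180.9  37. ]
 [  3.9 103.5  37. ]
 [  2.6  41.   25. ]]
blue centre [  5.93142978 143.42475541] yaw rel stand -0.04436485337696151
[[20.1 92.1 37. ]]
(array([147.13063063, 226.44144144]), 444.0)
25.575 [0.84048619 0.41093138 0.47129685]
```

```bash
python3 -c "
from workcell import job
print(job.finish_job())"
```

```text
the job is handed in; nothing more can be done
None
```

The stop is locked and the job was handed in at about 25.6 s, with the arm clear of everything.

- **Spanner:** I slid it flat along the plate until its throat met the stop nut, then released it.
- **Jam nut:** I swung the knob clockwise about 1.5 rad. A steady push of about 18 N (readings 17.7 to 18.4 N) held for more than 0.5 s. I then backed off until the force was near zero and lifted clear.
- **Last checks, from the pictures:**
  - The spanner's mouth is about 1.5 mm past the nut's centre along the stand.
  - The handle is turned about 0.045 rad clockwise. Its edge at the post is at about 12.7 mm against the pin's 13 mm face, so it is touching within measuring error.
  - The kidney and the stamp look unmoved.
- **Not measured:** I had no reading of the force on the pin or of the stop nut's angle. I judge both from the handle's small swing and the rise in push. While tightening, the wrist also read up to 12 N vertically, which I put down to friction; it was gone after release.

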